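# Push the tube shaker's gear lever into the marked slot

## Task

The tube shaker's gear lever is parked in the short middle slot of its gate. With the fingertips only, never pinching the lever between the fingers, push it out of the park slot, along the cross channel, and fully home to the end of the slot that has the steel bar at its end (the other three slots have a small round stud), without running it into any of those three slots. Leave everything else on the bench and on the shaker standing where it is.

Things in the scene. Friction and masses are not known exactly. Their poses are not given: they have to be found in the camera images.
- gate: Tube shaker, a white fixed machine 220 mm deep (its x). Origin on the bench under the centre of the gate; x runs along the slots, away from the park slot, y left along the cross channel, z up. Its white top, level with the aluminium gate plate (156 x 140 mm), is 130 mm above the bench and ends 110 mm front and back, 85 mm left and 140 mm right of the origin.
- cross (a point): Centre of the cross channel, on the plate's top, straight above the gate's origin. The channel runs along the gate's y at x = 0. Left and right columns at y = +30 and -30 mm each have a slot to +x and one to -x. All openings are 15 mm wide. The stem's centre can go to x = +26 or -26 mm at these slots' ends and to y = +32.5 or -32.5 mm at the channel's ends.
- park_end (a point): Where the stem's centre stands when fully in the park slot (x = -26, y = 0 mm in the gate's frame), at the plate's top height. This middle slot goes to -x only: pushed out of it to +x, the stem stops against the plate at x = +2.5 mm, in the cross channel.
- rack (a point): Centre of the top of the yellow tube rack, 75 mm wide along y, on the shaker's lower platform at the left; the caps of its tubes reach 193 mm above the bench.
- stem (a point): Point on the lever's axis where the stem (round steel, 10 mm diameter) passes through the gate plate, 97 mm above the lever's pivot. The pivot is on the gate's z axis, 30 mm above the bench.
- handle (a point): Centre of the lever's black square handle, 28 x 28 mm across and 55 mm long along the lever, its sides square to the gate's x and y. It is 152.5 mm above the pivot along the lever: with the lever upright the handle spans 25 to 80 mm above the plate.
- shift (a joint): Lever's tilt along the slots, rad: 0 in the cross channel, positive towards the gate's +x; about +0.26 or -0.26 at a slot's end. Stiff (about 3 N at the handle), stays where it is left; no spring or detent.
- select (a joint): Lever's tilt along the cross channel, rad: 0 at the middle column, positive towards the gate's +y (left); about +0.31 at the left column, -0.31 at the right. Same stiffness, stays where it is left.
- face_front: Side of the lever's handle that faces the gate's -x. Origin at the lever's pivot, not on the face. Touching it and the back face at once counts as pinching.
- face_back: Side of the handle that faces the gate's +x. Origin at the pivot.
- face_left: Side of the handle that faces the gate's +y. Origin at the pivot. Touching it and the right face at once counts as pinching.
- face_right: Side of the handle that faces the gate's -y. Origin at the pivot.
- bar_mark: The mark of the wanted slot: a dark steel bar 14 x 44 mm, 16 mm high, lying across on the gate plate just beyond the end of one of the four slots, 60 mm from the cross channel's line (gate x = +60 or -60 mm, y = +30 or -30 mm); fixed. Origin at the centre of its underside, on the plate.
- stud1: One of three dark steel round studs, 14 mm diameter, 5 mm high, fixed on the plate at the ends of the three slots that are not wanted, 60 mm from the cross channel's line. Origin at the centre of its underside.
- stud2: One of three dark steel round studs, 14 mm diameter, 5 mm high, fixed on the plate at the ends of the three slots that are not wanted, 60 mm from the cross channel's line. Origin at the centre of its underside.
- stud3: One of three dark steel round studs, 14 mm diameter, 5 mm high, fixed on the plate at the ends of the three slots that are not wanted, 60 mm from the cross channel's line. Origin at the centre of its underside.
- tube1: Loose capped tube, 34 mm diameter, 108 mm tall, upright in the shaker's yellow rack; bystander. Origin at the centre of its underside.
- tube2: Loose capped tube, 34 mm diameter, 108 mm tall, upright in the shaker's yellow rack; bystander. Origin at the centre of its underside.
- tube3: Loose capped tube, 34 mm diameter, 108 mm tall, upright in the shaker's yellow rack; bystander. Origin at the centre of its underside.
- vial: Small loose screw-cap vial, 26 mm diameter, 34 mm tall, standing on the shaker's top to the right of the gate plate; bystander. Origin at its underside.
- reagent: Loose white bottle, 72 mm diameter, 150 mm tall, on the bench; bystander. Origin at its underside.
- tip_box: Loose purple pipette tip box, 85 x 122 x 70 mm, on the bench; bystander. Origin at its underside.
- pen: Loose marker pen, 136 mm long, 14 mm thick, lying on the bench at the right, near the robot; bystander.
- wash: Loose white bottle, 64 mm diameter, 140 mm tall, on the bench at the left; bystander. Origin at its underside.

How it is judged:
On the way, in this order (a step that is already met when the one before it is completed fails the run):
1. the lever is out of the park slot, in the cross channel (x of stem in the frame of gate between -0.006 and 0.006 m), for 0.1 s.
2. the lever is home in the slot with the steel bar (horizontal distance between stem and bar_mark below 0.039 m), for 0.2 s.
At the end, for the whole second after the job is handed in: The stem, at the gate plate, is within 39 mm horizontally of the steel bar's centre (34 mm is fully home, so within about 5 mm of the slot's end), the lever is at rest, and every bystander is upright within 30 mm of where it stood (horizontal distance between stem and bar_mark below 0.039 m and velocity of joint shift between -0.05 and 0.05 rad/s and distance of each of tube1, tube2, tube3, vial, reagent, tip_box, pen, wash from where it was at the start of the episode below 0.03 m and angle between each of tube1, tube2, tube3, vial, reagent, tip_box, wash's own z axis and vertical below 0.35 rad); the robot touches nothing.
It fails at once if the lever's handle is pinched: opposite sides pressed at once ((contact force between the fingers and face_front above 1.5 N and contact force between the fingers and face_back above 1.5 N) or (contact force between the fingers and face_left above 1.5 N and contact force between the fingers and face_right above 1.5 N)).
It fails at once if the lever is run into a slot that is not wanted (stem within 45 mm of its stud) (horizontal distance between stem and stud1 below 0.045 m or horizontal distance between stem and stud2 below 0.045 m or horizontal distance between stem and stud3 below 0.045 m).
It fails at once if a bystander is moved by more than 30 mm, lifted or tipped (distance of any of tube1, tube2, tube3, vial, reagent, tip_box, pen, wash from where it was at the start of the episode above 0.03 m or angle between any of tube1, tube2, tube3, vial, reagent, tip_box, wash's own z axis and vertical above 0.35 rad).
It also fails if it takes over 58 s, if anything falls off the work surface, if the arm or the gripper's body presses on something with over 40 N, if the wrist force passes 120 N, or if a joint passes its speed limit or range.

## Robot

A 6-joint arm with a two-finger parallel gripper is mounted at the origin on the work surface. World frame = base frame: x ahead of the robot, y to its left, z up, the work surface at z = 0. Lengths are in m, angles in rad, forces in N, time in s.
With the tool pointing down it reaches from about 0.35 to 0.975 m from the base axis. Payload 7.1 kg.
Tool frame: the origin (TCP) lies midway between the tips of the shut fingers; the grasp point (between the pads) lies 19 mm behind it; z points along the fingers, y is the line along which they close (so a half turn about z gives the same grasp; the last joint's range is limited). The gripper opens to 88 mm and grips with 3 to 60 N. Pads are 20 mm wide; open, the fingers measure 115 mm over their backs; the gripper's body (75 mm by 178 mm) begins 61 mm behind the grasp point.
Start: joints at [-1.316, 0.423, 1.63, -0, 1.089, -0.019], TCP at [0.169, -0.602, 0.223] pointing down, gripper open.
Joint ranges: [-3, 3], [-0.9, 2.11], [0.09, 2.58], [-1.31, 4.45], [0.11, 2.69], [-2.54, 2.54]. Speed limits (rad/s): [2.39, 2.39, 3.01, 3.14, 3.14, 3.14].

## Interface

Orientations are given as a unit quaternion [w, x, y, z].
In Python, from station import move_pose, movel, movej, command_gripper, wait, inverse_kinematics, read_camera, camera_info, MotionError, job_done, get_time, get_joint_pos, get_qvel, get_effort, get_tcp_pos, get_ee_rot, get_ft_force, get_ft_torque, get_grip_width, get_finger_force gives the robot as it stands. Calls block until the motion is done:
- move_pose(position, orientation): joint-space move of the TCP to a pose.
- movel(position, frame=None, v=0.15, until_force=None): straight line of the TCP; frame=None keeps the orientation; v is the mean speed in m/s. With until_force (N) it stops when the force on the tool has changed by that much, and returns True; else False.
- movej(angles): joint-space move.
- command_gripper(opening): opening from 0.0 (shut) to 1.0 (fully open); the grip force is fixed at half the most; returns when the fingers have stopped.
- wait(seconds).
- inverse_kinematics(position, orientation): joint angles nearest the present ones, or None.
- read_camera(name): name is "scene" or "top" or "wrist"; returns the picture (400x640x3 uint8, red, green, blue); there is no depth.
- camera_info(name): a dict with "intrinsics" (3x3 intrinsics, pixels), "T" (4x4, takes a point from camera to world coordinates); the wrist camera has in their place "tool_from_camera" (4x4, takes a point from camera to tool coordinates, whose origin is the TCP and whose axes are the flange's). Camera axes: x right, y up, looking along -z (the intrinsics and any distortion apply to the point x, -y, -z); pixel columns grow to the right and rows downward; lengths in m; the calibration is good to about 2 mm. A picture is of the moment at which its call begins: read the wrist's pose just before it. camera_info takes no time and is no camera call.
A pose or a line that the arm cannot do raises MotionError and nothing moves.
- job_done(): hands the job in; it is judged then, once.
Readings, each from a call of its own:
- get_time(): time.
- get_joint_pos(): joint angles.
- get_qvel(): joint speeds.
- get_effort(): joint torques, N m.
- get_tcp_pos(): TCP position.
- get_ee_rot(): TCP orientation.
- get_ft_force(): force on the tool from outside, world axes, zero at the start.
- get_ft_torque(): the same for the moment, N m.
- get_grip_width(): opening from 0.0 (shut) to 1.0 (fully open).
- get_finger_force(): force on a finger pad.
Only numpy, scipy, OpenCV 4.12 (cv2) and the standard library are available. Lean on these libraries where they do the work, as an engineer would, in place of code of your own. Each camera call takes 0.05 s, during which the arm holds its last target. There are 200 camera calls.

## Working session

There is one attempt and no reset: what is moved stays moved. The work goes in short steps, each a Python script; the robot and the scene stay as the last script left them, time stands still between calls to the robot, and variables do not carry over. Pictures are saved under pics/ and viewed, at most 10 in all, crops included, and the job is handed in when it is done.

```bash
mkdir -p pics
python3 - <<'E'
from station import *
import cv2,numpy as np
for n in("scene","top"):
    im=read_camera(n); cv2.imwrite(f"pics/{n}0.png",im[...,::-1]); c=camera_info(n); print(n,np.round(c["intrinsics"],1).tolist(),np.round(c["T"],4).tolist(),[k for k in c])
print(get_time(),get_ee_rot())
E
```

```text
scene [[451.4, 0.0, 321.7], [0.0, 451.4, 201.5], [0.0, 0.0, 1.0]] [[0.8079, -0.3535, 0.4716, 1.0766], [0.5889, 0.4534, -0.6691, -0.7845], [0.0227, 0.8182, 0.5744, 0.8321], [0.0, 0.0, 0.0, 1.0]] ['intrinsics', 'T']
top [[392.7, 0.0, 324.9], [0.0, 392.7, 193.1], [0.0, 0.0, 1.0]] [[0.0224, 0.9841, -0.1765, 0.2643], [-0.9993, 0.0274, 0.0257, 0.0595], [0.0301, 0.1757, 0.984, 1.4091], [0.0, 0.0, 0.0, 1.0]] ['intrinsics', 'T']
0.1 [-6.73751998e-04  9.90648485e-01  1.36437234e-01 -7.68301137e-05]
```

View pics/scene0.png

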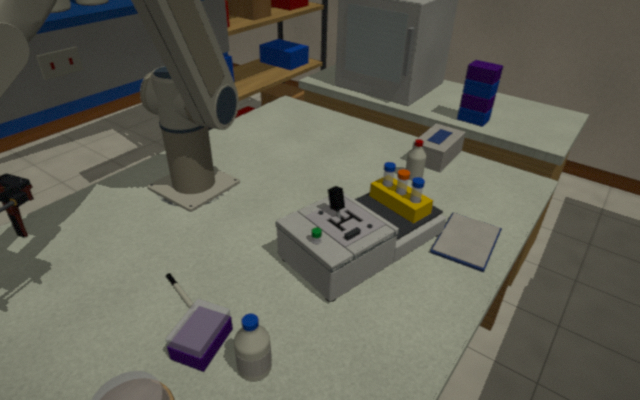

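View pics/top0.png

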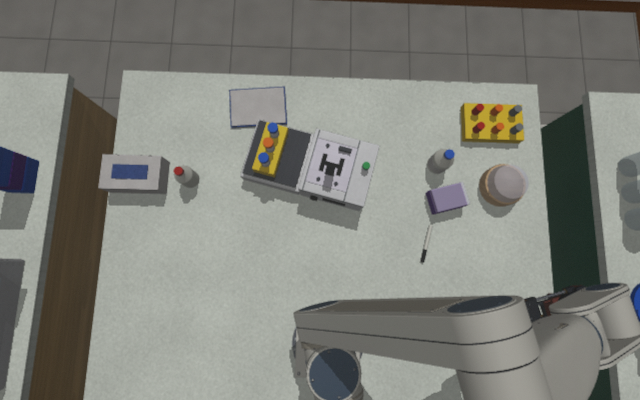

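The bar looks to be at the far right of the gate (top view, about (344,149)). The studs are at about (320,143), (311,179) and possibly (335,185). I'll zoom in to check.

Run:
```python
import cv2,numpy as np
a=cv2.imread("pics/top0.png")[120:220,290:390]; b=cv2.imread("pics/scene0.png")[170:300,265:405]
a=cv2.resize(a,(400,400),interpolation=cv2.INTER_CUBIC)
b=cv2.resize(b,(400,371),interpolation=cv2.INTER_CUBIC)
c=np.zeros((400,800,3),np.uint8);c[:,:400]=a;c[:371,400:]=b
cv2.imwrite("pics/crop.png",cv2.convertScaleAbs(c,alpha=1.3))
```

```text
(no output)
```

View pics/crop.png

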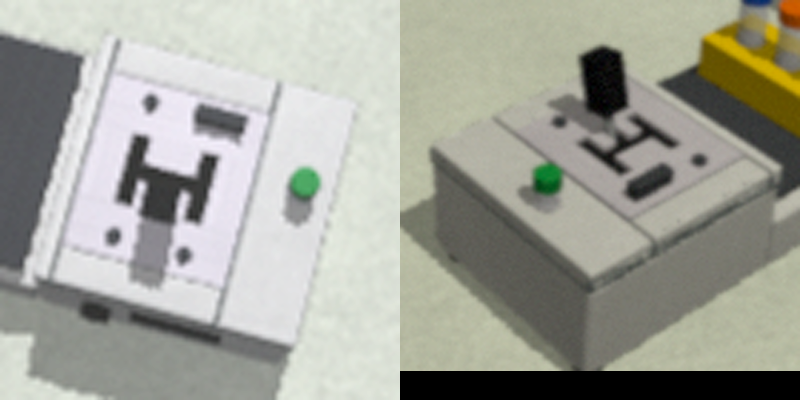

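```bash
cat > h.py <<'E'
from station import *
import numpy as np, cv2
from scipy.optimize import least_squares
from scipy.spatial.transform import Rotation as R
def ray(uv,K,T,z):
    d=T[:3,:3]@np.array([(uv[0]-K[0,2])/K[0,0],-(uv[1]-K[1,2])/K[1,1],-1.]); o=T[:3,3]
    return o+d*(z-o[2])/d[2]
def cast(cam,uv,z):
    c=camera_info(cam); return ray(uv,np.array(c["intrinsics"]),np.array(c["T"]),z)
def fit(G,W):
    f=lambda p:(np.array(W)[:,:2]-(np.array(G)@np.array([[np.cos(p[2]),np.sin(p[2])],[-np.sin(p[2]),np.cos(p[2])]])+p[:2])).ravel()
    s=least_squares(f,[.6,0,0]); return s.x,s.fun
E
python3 - <<'E'
from h import *
m=.001
G=np.array([[60,30],[-60,30],[-60,-30],[60,-30]])*m
W=[cast("top",p,z) for p,z in(((327.5,145.5),.135),((318.25,179),.135),((336,184),.135),((345,150),.146))]
p,r=fit(G,W); print("top",p,np.round(r*1000,1))
W2=[cast("scene",p,z) for p,z in(((369.7,226),.135),((320.7,212.7),.135),((352.2,233),.146))]
p,r=fit(G[[0,1,3]],W2); print("scene",p,np.round(r*1000,1))
yaw=p[2]
c=camera_info("wrist"); print(np.round(c["tool_from_camera"],3).tolist(),np.round(c["intrinsics"],1).tolist())
print("vial",cast("top",(366,166),.164),"tube caps",[cast("top",q,.193)[:2] for q in((272,128),(264,158))])
E
```

```text
top [ 0.58970797  0.00566082 -0.24330518] [ 0.8  0.6  0.9 -0.   0.2 -1.  -1.9  0.4]
scene [ 0.59665839 -0.02898212  0.16980547] [ 11.6   4.3  -0.2  -5.6 -11.4   1.3]
[[-0.001, 0.952, 0.306, 0.085], [1.0, 0.0, 0.001, -0.001], [0.001, 0.306, -0.952, -0.162], [0.0, 0.0, 0.0, 1.0]] [[284.7, 0.0, 317.6], [0.0, 284.7, 199.0], [0.0, 0.0, 1.0]]
vial [ 0.58138154 -0.10568678  0.164     ] tube caps [array([0.69112141, 0.203246  ]), array([0.59042157, 0.22400278])]
```

Run:
```python
from h import *
G=np.array([[60,30],[-60,-30],[60,-30]])*.001
W2=[cast("scene",p,z) for p,z in(((369.7,226),.135),((320.7,212.7),.135),((352.2,233),.146))]
p,r=fit(G,W2); print("scene",p,np.round(r*1000,1))
command_gripper(0.0)
g=np.array([.5897,.0057]);yaw=-.243
c,s=np.cos(yaw),np.sin(yaw);Rz=np.array([[c,-s],[s,c]])
q=get_tcp_pos(); movel([q[0],q[1],.36],v=.25)
def quat(a): # tool z down, tool x along gate direction a
    r=R.from_matrix(np.array([[np.cos(a),np.sin(a),0],[np.sin(a),-np.cos(a),0],[0,0,-1]]).astype(float)); x=r.as_quat(); return [x[3],*x[:3]]
best=None
# camera on tool +x side (0.085), tilted
for a in(yaw,yaw+np.pi):
    P=g+Rz@[-.13,0]
    k=inverse_kinematics([*P,.36],quat(a)); print(a,k)
P=g+Rz@[-.15,0]
move_pose([*P,.33],quat(yaw))
print(get_time(),get_tcp_pos(),get_ee_rot())
cv2.imwrite("pics/w1.png",read_camera("wrist")[...,::-1])
```

```text
scene [ 0.5976956  -0.00120303 -0.24444691] [-0.9  1.6  0.   0.6  0.8 -2.2]
-0.243 [ 5.40177235e-02  3.35200029e-02  1.81065816e+00 -4.44089210e-16
  1.29741449e+00  1.86781405e+00]
2.8985926535897932 [ 5.40177235e-02  3.35200029e-02  1.81065816e+00 -4.44089210e-16
  1.29741449e+00 -1.27377860e+00]
4.625 [0.44431055 0.04136083 0.32998801] [ 6.24979462e-05  9.92593245e-01 -1.21485161e-01  3.56331941e-05]
```

View pics/w1.png

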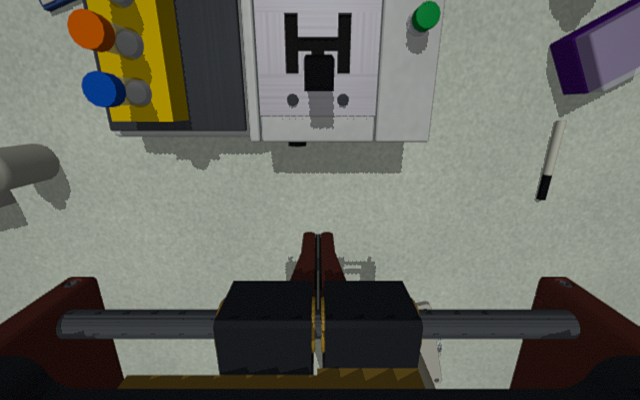

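The wrist view shows the near studs at about (292,100) and (343,100). The handle is at (319,72) in the park slot, and the slots line up with the image axes. I'll use the studs to refine the gate position.

Run:
```python
from h import *
im=cv2.imread("pics/w1.png"); g=cv2.cvtColor(im,cv2.COLOR_BGR2GRAY)
n,l,st,ce=cv2.connectedComponentsWithStats((g[0:125,256:378]<75).astype(np.uint8))
for a,b in zip(st,ce):
    if a[4]>40: print(a,b+[256,0])
c=camera_info("wrist"); q=get_ee_rot(); T=np.eye(4); T[:3,:3]=R.from_quat([q[1],q[2],q[3],q[0]]).as_matrix(); T[:3,3]=get_tcp_pos()
T=T@np.array(c["tool_from_camera"]);K=np.array(c["intrinsics"])
pts=[ray(p,K,T,z) for p,z in(((292.5,100),.135),((343.5,100),.135))]
p,r=fit(np.array([[-.06,.03],[-.06,-.03]]),pts); print(p,r*1000)
# cross channel edges rows ~38..50 ,slots tips row 13
for uv in((318,44),(292,13),(344,13),(292,73),(344,73)):
    P=ray(uv,K,T,.13)[:2]-p[:2]; cc,s=np.cos(p[2]),np.sin(p[2]); print(uv,1000*np.array([cc*P[0]+s*P[1],-s*P[0]+cc*P[1]]))
```

```text
[    0     0   122   125 11838] [316.30435884  63.62865349]
[  28   13   67   79 3169] [317.84727043  53.14231619]
[ 31  94  12  12 104] [292.29807692  99.65384615]
[ 82  94  11  12 103] [342.62135922  99.81553398]
[ 0.5933275   0.0050057  -0.24460468] [ 0.05430069  0.21754421 -0.0543007  -0.21754421]
(318, 44) [0.2790196  0.01998267]
(292, 13) [30.88242523 28.74360181]
(344, 13) [ 30.87216885 -28.67579482]
(292, 73) [-30.04227021  30.42326791]
(344, 73) [-30.04584368 -30.40403909]
```

```bash
cat >> h.py <<'E'
g=np.array([.5933,.0050]);yaw=-.2446
Rz=np.array([[np.cos(yaw),-np.sin(yaw)],[np.sin(yaw),np.cos(yaw)]])
_x=R.from_matrix(np.array([[np.cos(yaw),np.sin(yaw),0],[np.sin(yaw),-np.cos(yaw),0],[0,0,-1]])).as_quat(); Q=[_x[3],*_x[:3]]
def go(x,y,z,v=.15,f=None):
    r=movel([*(g+Rz@np.array([x,y])/1000),z],v=v,until_force=f); st(r); return r
def st(r=None):
    t=get_tcp_pos(); f=get_ft_force(); print(r,"t%.1f"%get_time(),"gate",np.round(1000*Rz.T@(t[:2]-g),1),"z%.3f"%t[2],"F",np.round([*(Rz.T@f[:2]),f[2]],1))
E
python3 - <<'E'
from h import *
move_pose([*(g+Rz@[-.098,0]),.28],Q); st()
if go(-98,0,.165,.12,15): raise SystemExit("hit")
print("contact"); go(-40,0,.165,.05,20)
go(-13,0,.165,.03,20)
cv2.imwrite("pics/w2.png",read_camera("wrist")[...,::-1])
E
```

```text
None t5.1 gate [-98.1  -0.6] z0.279 F [-0.8  0.2  0.2]
False t6.2 gate [-97.5   0.2] z0.166 F [-0.3  0.2 -0.2]
contact
False t7.5 gate [-40.2  -0. ] z0.165 F [-1.9  0.1  0.6]
True t8.2 gate [-21.   -0.2] z0.164 F [-1.2  0.4  1.8]
```

View pics/w2.png

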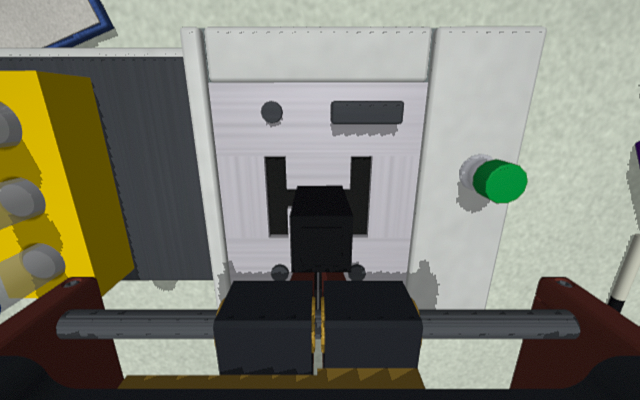

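The lever hit the far wall of the channel: the force stop came at x=-21, which puts the stem at about +2. The bar is confirmed at the far right. Next I push the left face towards -y.

Run:
```python
from h import *
go(-40,0,.165,.08)
go(-40,0,.25,.15); go(2,54,.25,.15)
if go(2,54,.165,.12,15): raise SystemExit("hit")
go(2,10,.165,.05,20)
go(2,-28,.165,.03,20)
cv2.imwrite("pics/w3.png",read_camera("wrist")[...,::-1])
```

```text
False t8.6 gate [-40.    0.1] z0.165 F [ 0.7  0.6 -0.1]
False t9.3 gate [-40.4  -0.1] z0.249 F [ 0. -0.  0.]
False t10.0 gate [ 1.3 53.7] z0.249 F [-0.8  0.1  0.2]
False t10.8 gate [ 2.5 54. ] z0.166 F [ 0.2 -0.   0.9]
False t11.8 gate [ 2.1 10.2] z0.165 F [-0.   1.9  1.8]
True t12.9 gate [  1.7 -22.6] z0.165 F [-0.   5.8  3.3]
```

View pics/w3.png

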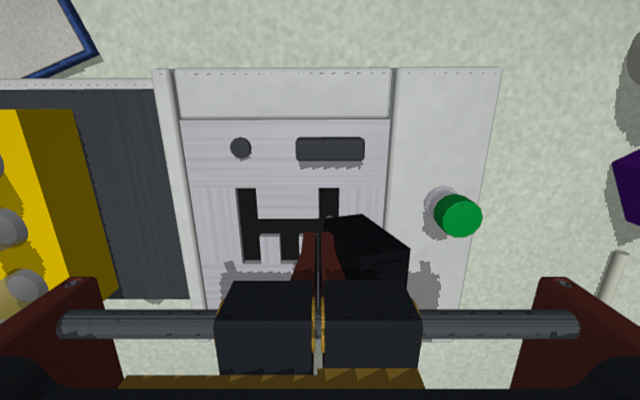

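The lever is at the channel's right end, with the stem at the right column around (328,217). Next is the final push towards +x from the front face.

Run:
```python
from h import *
go(2,10,.165,.08); go(2,10,.26,.15); go(-50,-45,.26,.15)
if go(-50,-45,.165,.12,15): raise SystemExit("hit")
go(-15,-45,.165,.05,20)
go(22,-45,.165,.04,22)
go(-30,-45,.165,.1); go(-60,-45,.28,.15); move_pose([*(g+Rz@[-.11,-.02]),.33],Q); st()
cv2.imwrite("pics/w4.png",read_camera("wrist")[...,::-1])
```

```text
False t13.6 gate [ 1.8 10.4] z0.165 F [-0.   0.1  0.9]
False t14.3 gate [1.5 9.7] z0.259 F [-0.2  0.2 -0.6]
False t15.0 gate [-49.5 -44.8] z0.260 F [-0.1  0.1 -0.5]
False t15.9 gate [-49.4 -44.8] z0.166 F [-0.9 -0.1 -0.9]
False t16.8 gate [-15.2 -45. ] z0.165 F [-2.3  0.5  0.8]
True t17.6 gate [ 10.9 -44.7] z0.163 F [-4.8  0.1  5.3]
False t18.1 gate [-29.1 -44.9] z0.165 F [-0.2 -0.5  0.4]
False t19.0 gate [-60.3 -45.1] z0.279 F [ 0.2  0.2 -0.3]
None t19.4 gate [-110.2  -19.7] z0.330 F [-0.3 -0.4 -0.5]
```

View pics/w4.png

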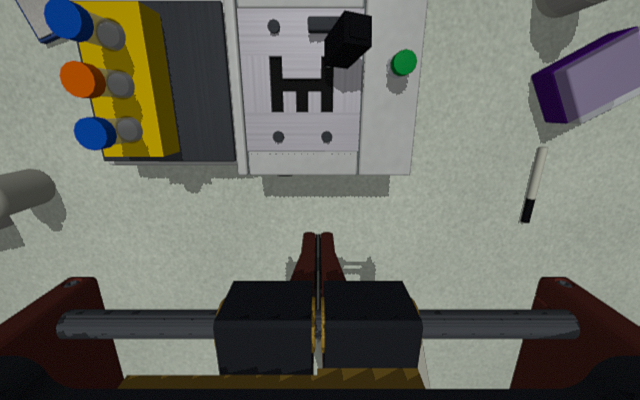

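Run:
```python
from h import *
im=cv2.imread("pics/w4.png")
c=camera_info("wrist"); q=get_ee_rot(); T=np.eye(4); T[:3,:3]=R.from_quat([q[1],q[2],q[3],q[0]]).as_matrix(); T[:3,3]=get_tcp_pos()
T=np.linalg.inv(T@np.array(c["tool_from_camera"]));K=np.array(c["intrinsics"])
for sx in(26,21,16):
    d=np.array([sx,-31.5,0])/97; d[2]=np.sqrt(1-d@d)
    y=np.array([0,1,0])-d*d[1]; y/=np.linalg.norm(y); x=np.cross(y,d)
    o=[]
    for a,b in((-1,1),(-1,-1),(1,-1),(1,1)):
        P=(180*d+14*a*x+14*b*y)/1000; w=np.array([*(g+Rz@P[:2]),P[2]+.03,1]); v=T@w
        o.append((K[0,2]-K[0,0]*v[0]/v[2],K[1,2]+K[1,1]*v[1]/v[2]))
    print(sx,np.round(o,0).tolist())
k=cv2.resize(im[0:80,300:400],(800,640),interpolation=cv2.INTER_CUBIC)[:600]
cv2.imwrite("pics/k.png",cv2.convertScaleAbs(k,alpha=2))
```

```text
26 [[347.0, 36.0], [374.0, 41.0], [374.0, 11.0], [347.0, 5.0]]
21 [[347.0, 48.0], [374.0, 52.0], [374.0, 21.0], [347.0, 15.0]]
16 [[346.0, 59.0], [374.0, 63.0], [374.0, 31.0], [347.0, 26.0]]
```

View pics/k.png

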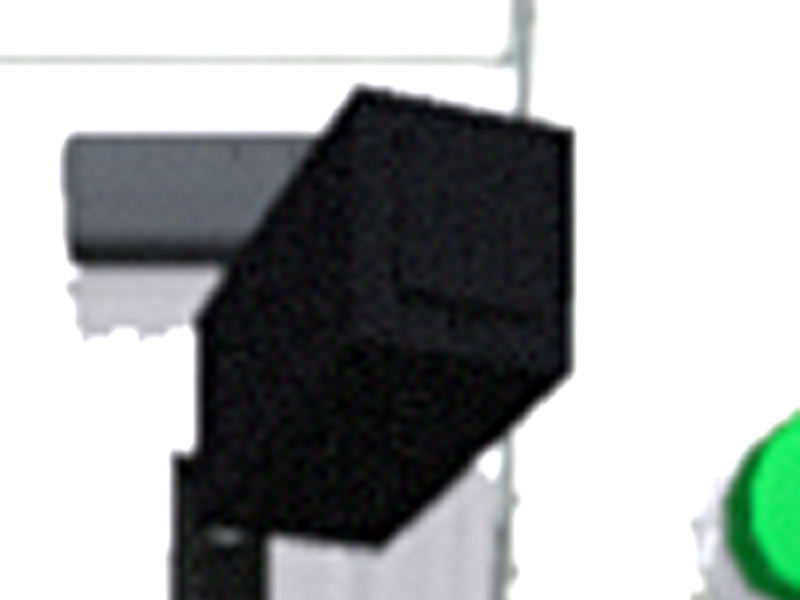

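The handle's top corners are at (345,11), (371,16) and (371,46). That puts the stem at x≈+23.5, inside the tolerance. One firmer push will make sure it is home.

Run:
```python
from h import *
go(-50,-45,.26,.2)
if go(-50,-45,.165,.12,15): raise SystemExit("hit")
go(2,-45,.165,.1,20)
go(18,-45,.165,.02,35)
t=get_tcp_pos()
go(-30,-45,.165,.1); go(-60,-45,.28,.15); move_pose([*(g+Rz@[-.11,-.02]),.33],Q); st()
im=read_camera("wrist"); m=(im[:80,335:385].max(2)<45).astype(np.uint8)
cols=np.where(m[:,10:].any(0))[0]; print("top row",np.where(m.any(1))[0][0],"right col",335+np.where(m.any(0))[0][-1])
m=(cv2.imread("pics/w4.png")[:80,335:385].max(2)<45); print("before",np.where(m.any(1))[0][0],335+np.where(m.any(0))[0][-1])
```

```text
False t20.1 gate [-50.2 -45.3] z0.259 F [-0.7 -0.2  0.6]
False t21.1 gate [-49.5 -44.8] z0.166 F [-0.4  0.4 -0.1]
False t21.7 gate [  1.5 -45.1] z0.165 F [ 0.8 -0.6  0.6]
False t22.7 gate [ 12.4 -45.1] z0.164 F [-20.1   0.2  14.3]
False t23.3 gate [-29.1 -44.9] z0.165 F [ 0.1 -0.6 -0.6]
False t24.2 gate [-60.3 -45.1] z0.279 F [-0.8 -1.3 -0.5]
None t24.6 gate [-110.1  -19.8] z0.330 F [ 1.  -0.2  0.1]
top row 11 right col 371
before 11 371
```

The second push met a hard stop at 20 N and the lever did not move, so it is fully home.

```bash
python3 -c "
from station import *
wait(0.3); print(job_done(), get_time())"
```

```text
the job is handed in; nothing more can be done
the job is handed in; nothing more can be done
```

The lever is fully home in the slot with the steel bar (far right), pushed there with closed fingertips only, and the job was handed in at about 25 s of the 58 s allowed; no verdict was returned.

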